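# Slide a plate cassette under the scanner's leaf spring

## Task

Load the flat grey plate cassette into the scanner dock: put the fingertips on its thumb pad, behind the raised rib, press the cassette down hard against its sprung bed so that its nose clears the fixed cross bar, and keep pressing while you slide it under the bar and the leaf spring until it is fully home against the end stop, then let go and leave it there. Do not pinch, lift or tip the cassette, do not touch the leaf spring, and leave the tube rack, flask, jar and marker alone.

Things in the scene. Friction and masses are not known exactly. Their poses are not given: they have to be found in the camera images.
- dock: Scanner dock fixed to the bench: base plate 290 x 130 mm, straight channel 74 mm wide between low side walls (tops 36 mm above the bench). Origin on the bench on the channel's centre line; x along the channel, the way the cassette must travel; z up. The cross bar spans x +68 to +80 mm, underside 35 mm and top 50 mm high, posts to y +-53 mm; end stop face at x +125 mm, its top 39 mm high.
- bar_front (a point): Point on the centre line at the front lower edge of the fixed cross bar, 35 mm above the bench; axes as the dock's.
- stop_face (a point): Point on the centre line on the face of the end stop, 57 mm beyond bar_front along the dock's x, 37 mm above the bench; axes as the dock's.
- bed (a joint): How far the sprung, always level steel bed (channel floor) is pressed down, m: 0 = up, surface 31 mm above the bench; 0.015 = bottomed, hard stop. Spring force 5 N to start, 8.6 N at 8 mm, 11.7 N at 15 mm (the cassette's weight helps). At 0 the cassette's nose is 8 mm too high for the bar; it passes with the bed down 8 mm or more (10 to 14 mm is best).
- leaf: Twin steel leaf spring on the far side of the cross bar: two strips 16 mm wide, 36 mm long, drooping towards the end stop to 30 mm above the bench. The sliding cassette's nose lifts it by itself; its drag is 1 to 3 N. Origin at its root, on the centre line, 40 mm above the bench.
- cassette: Loose flat grey plastic block 130 mm long (x), 70 wide (y), 12 thick, about 150 g, white window in front, lying on the bed before the bar. Origin at the centre of its underside, x towards the bar. A rib 6 mm thick, 50 wide, 10 high stands on its top from x -11 to -5 mm: it takes the forward push (6 to 15 N). At home the rib's rear face is 19 mm, its front face 13 mm before the bar.
- thumb_pad (a point): Centre of the thumb pad, the flat part of the cassette's top behind the rib, 54 mm long, 70 wide; on the top face, 33 mm behind the cassette's centre, 22 mm behind the rib's rear face. 43 mm above the bench with the bed up, 28 mm with it bottomed; at home 41 mm before bar_front.
- nose (a point): Middle of the cassette's front face, 65 mm ahead of its centre, 6 mm above its underside. At home it touches the end stop.
- tube_rack: Bystander: steel rack of glass test tubes, 120 x 55 x 104 mm high, beside the dock. Origin at the centre of its underside.
- flask: Bystander: conical glass flask, 76 mm across, 120 mm high, beside the dock. Origin at the centre of its underside.
- jar: Bystander: amber jar with black cap, 56 mm across, 85 mm high, beside the dock. Origin at the centre of its underside.
- marker: Bystander: marker pen lying on the bench, 130 mm long, 16 mm thick, beside the dock. Origin at the middle of its underside.
Things that resemble listed ones, but are neither listed nor needed, are in the scene too. Of the things like the cassette, leave any that is pink or red; of the rest the smaller one is meant.

How it is judged:
On the way, in this order (a step that is already met when the one before it is completed fails the run):
1. the fingertips press the cassette down, in front of the bar, far enough to clear it (value of joint bed above 0.0072 m and contact force between the fingers and cassette above 4 N and x of nose in the frame of bar_front below 0.004 m), for 0.05 s.
2. the cassette's nose has slid under the cross bar (x of nose in the frame of bar_front above 0.015 m and value of joint bed above 0.006 m), for 0.05 s.
At the end, for the whole second after the job is handed in: The cassette lies level in the channel under the cross bar and leaf spring, its nose within 5 mm of the end stop, held down by the bar (bed still down more than 6 mm), released and at rest (x of nose in the frame of stop_face between -0.005 and 0.004 m and z of nose in the frame of stop_face below -0.005 m and angle between the x axis of cassette and the x axis of dock, either way round below 0.08 rad and angle between cassette's own z axis and vertical below 0.08 rad and value of joint bed above 0.006 m and linear speed of cassette below 0.01 m/s); the robot touches nothing.
It fails at once if the cassette is lifted (more than 10 mm above its place on the raised bed) (z of cassette in the frame of dock above 0.041 m).
It fails at once if the cassette is tipped (angle between cassette's own z axis and vertical above 0.2 rad).
It fails at once if the leaf spring is touched by the robot (contact force between any of the fingers, the arm and leaf above 0.5 N).
It fails at once if a bystander is disturbed (moved more than 15 mm) (distance of any of tube_rack, flask, jar, marker from where it was at the start of the episode above 0.015 m).
It also fails if it takes over 42 s, if anything falls off the work surface, if the arm or the gripper's body presses on something with over 40 N, if the wrist force passes 120 N, or if a joint passes its speed limit or range.

## Robot

A 6-joint arm with a two-finger parallel gripper is mounted at the origin on the work surface. World frame = base frame: x ahead of the robot, y to its left, z up, the work surface at z = 0. Lengths are in m, angles in rad, forces in N, time in s.
With the tool pointing down it reaches from about 0.4 to 0.825 m from the base axis. Payload 7 kg.
Tool frame: the origin (TCP) lies between the finger pads; the fingertips stand ctrl.tip_reach ahead of it and the grasp point (between the pads) lies 8 mm behind it (ctrl.tip_reach is the distance from the TCP to the fingertips, in m); z points along the fingers, y is the line along which they close (so a half turn about z gives the same grasp; the last joint's range is limited). The gripper opens to 85 mm and grips with 20 to 120 N. Pads are 22 mm wide; open, the fingers measure 114 mm over their backs; the gripper's body (76 mm by 85 mm) begins 54 mm behind the grasp point. The pads swing forward as they close: fully open they stand 13 mm farther back than shut.
Start: joints at [1.576, 0.359, 0.012, 0, -1.224, -0.288], TCP at [0.188, 0.648, 0.242] pointing down, gripper open.
Joint ranges: [-3.07, 3.07], [-1.43, 2.12], [-1.02, 1.25], [-3.03, 1.67], [-3.05, -0], [-3.03, 3.03]. Speed limits (rad/s): [2.39, 2.39, 3.01, 3.14, 3.14, 3.14].

## Interface

Orientations are given as [roll, pitch, yaw] about the fixed x, y, z axes, in that order (R = Rz(yaw) Ry(pitch) Rx(roll)).
In Python, from plant import get_obs, optics, ctrl gives the robot as it stands.
- The arm moves only by the tool send_rows, never from a script. Its argument "moves" is text: rows parted by semicolons, each of 4 numbers parted by spaces: the shift along the tool's x, y, z in cm, then the turn about the tool's z in degrees. In form: dx dy dz turn; .... A call has 1 to 20 rows; each row is the pose to reach, as a shift and turn from the pose commanded when the call began, along the tool's axes at that moment; what a row does not reach only later rows make up. A row lasts 1/10 s, in which the tool goes at most 50 mm and 8.59 degrees, less where a joint would pass 70% of its speed; a pose out of reach is approached as far as the arm can. A call with a gripper value outside its range is refused whole. "gripper" is the finger opening in cm, from 0 to 8.54, set as the call begins (left out, the last holds). The fingers move at their own pace and stop on an object; the grip force is fixed at half the most. Time passes only in rows, so rows that repeat a pose let the fingers close. It gives the time, the measured TCP pose, the force, the opening and the grip force at its end, in the units of the state.
- get_obs(): the state, without advancing time (a new reading comes with each control period).
- optics.snapshot(name): name is "side" or "top"; returns the picture (480x640x3 uint8, blue, green, red); there is no depth.
- optics.calibration(name): a dict with "fx", "fy", "cx", "cy" (pixels), "dist" ([k1, k2, p1, p2, k3] as OpenCV has them; the pictures are not rectified), "xyz" and "orientation" of the camera in the world. Camera axes: x right, y down, z forward; pixel columns grow to the right and rows downward; lengths in m; the calibration is good to about 2 mm. A picture is of the moment at which its call begins. calibration takes no time and is no camera call.
- ctrl.sign_off(): hands the job in; it is judged then, once.
The state is a dict: "time": time; "joint_positions": joint angles; "qvel": joint speeds; "joint_torque": joint torques, N m; "tcp_pos": TCP position; "orientation": TCP orientation; "wrist_force": force on the tool from outside, world axes, zero at the start; "torque": the same for the moment, N m; "gripper_width": finger opening in m; "finger_force": force on a finger pad.
Only numpy, scipy, OpenCV 4.12 (cv2) and the standard library are available. Lean on these libraries where they do the work, as an engineer would, in place of code of your own. Each camera call takes 0.05 s, during which the arm holds its last target. There are 200 camera calls.

## Working session

There is one attempt and no reset: what is moved stays moved. The work goes in short steps, Python scripts to look and compute and a tool call to move; the robot and the scene stay as the last step left them, time stands still between calls to the robot, and variables do not carry over. Pictures are saved under pics/ and viewed, at most 10 in all, crops included, and the job is handed in when it is done.

Besides the shell and the picture viewer there is one more tool, called after ">>>" as name(argument=value, ...) on one line, values as JSON. send_rows: Moves the arm, as the interface text tells. Its arguments: {"type":"object","properties":{"moves":{"type":"string"},"gripper":{"type":"number"}},"required":["moves"]}

```bash
mkdir -p pics
python3 - <<'E'
from plant import get_obs, optics, ctrl
import cv2
for n in("side","top"):
    cv2.imwrite(f"pics/{n}0.png",optics.snapshot(n)); print(n,optics.calibration(n))
o=get_obs(); print(o, ctrl.tip_reach)
E
```

```text
side {'fx': 581.7457047629091, 'fy': 581.7457047629091, 'cx': 315.20066572363345, 'cy': 244.15631111980832, 'dist': array([0.02984785, 0.        , 0.        , 0.        , 0.        ]), 'xyz': array([ 0.34278001, -0.83917903,  0.75159701]), 'orientation': array([-2.20365494, -0.01910953, -0.1981895 ])}
top {'fx': 507.13877683596036, 'fy': 507.13877683596036, 'cx': 323.4035230825818, 'cy': 241.2771986087871, 'dist': array([-0.0227777,  0.       ,  0.       ,  0.       ,  0.       ]), 'xyz': array([0.4702078 , 0.05644916, 1.03110799]), 'orientation': array([-3.07572959e+00,  1.21046994e-03, -1.54699426e+00])}
{'time': 0.1, 'joint_positions': array([ 1.57610183e+00,  3.59309205e-01,  1.11433160e-02, -3.23843247e-04,
       -1.22409091e+00, -2.88095720e-01]), 'qvel': array([ 0.00095004, -0.00278504,  0.00176849,  0.00319138,  0.00109963,
       -0.00026516]), 'joint_torque': array([-8.73046647e-04, -5.84765553e+01,  2.94110960e+01,  6.95464790e+00,
       -3.13804376e-03,  6.58844371e-06]), 'tcp_pos': array([0.1882555, 0.6477808, 0.2414554]), 'orientation': array([ 3.14010587e+00, -1.23096525e-04, -2.82900385e-01]), 'wrist_force': array([ 0.04585516, -0.2917071 ,  0.08707204]), 'torque': array([-0.00481279, -0.00787431, -0.01248788]), 'finger_force': 0.0, 'gripper_width': 0.08503841123218088} 0.011
```

View pics/top0.png

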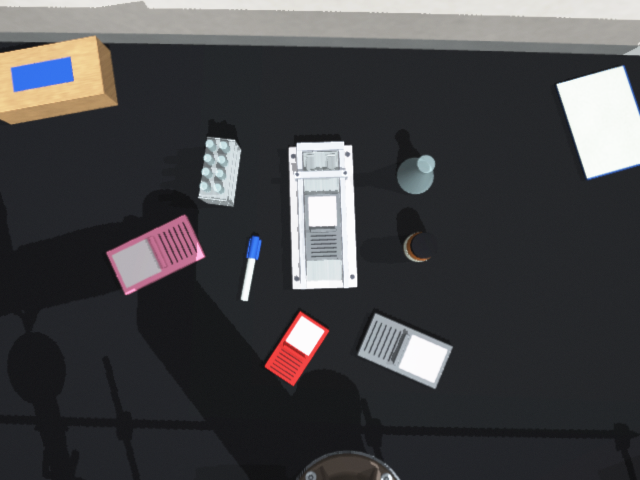

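View pics/side0.png

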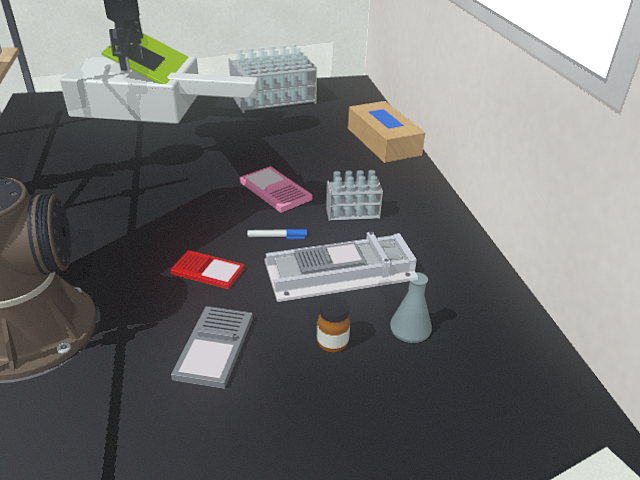

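The top view shows the dock at (323,215) with its bar near row 172 and the grey cassette spanning rows ~192–260. World +x is up in the image. I'll enlarge the dock in both views.

Run:
```python
import cv2
a=cv2.imread("pics/top0.png")[135:295,280:370]; a=cv2.resize(a,None,fx=3.75,fy=3.75,interpolation=cv2.INTER_CUBIC)
b=cv2.imread("pics/side0.png")[225:305,255:425]; b=cv2.resize(b,None,fx=2.6,fy=2.6,interpolation=cv2.INTER_CUBIC)
b=cv2.copyMakeBorder(b,0,600-b.shape[0],0,0,0)
cv2.imwrite("pics/crop.png",cv2.hconcat([a,b]));print(a.shape,b.shape)
```

```text
(600, 338, 3) (600, 442, 3)
```

View pics/crop.png

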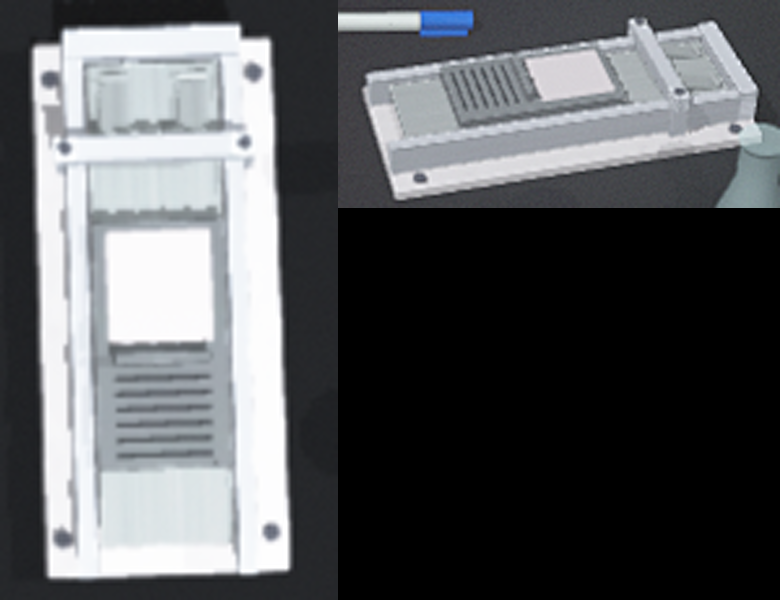

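```bash
cat > h.py <<'E'
import numpy as np, cv2
from scipy.spatial.transform import Rotation as R
from plant import get_obs, optics, ctrl
def toworld(name,uv,z):
    c=optics.calibration(name); K=np.array([[c['fx'],0,c['cx']],[0,c['fy'],c['cy']],[0,0,1]])
    p=cv2.undistortPoints(np.array([[uv]],float),K,c['dist'])[0,0]
    d=R.from_euler('xyz',c['orientation']).apply([*p,1]); return c['xyz']+d*(z-c['xyz'][2])/d[2]
E
python3 - <<'E'
from h import *
f=lambda x,y:(280+(x+.5)/3.75-.5,135+(y+.5)/3.75-.5)
for n,x,y,z in[("cass RL",95,470,.043),("cass RR",233,466,.043),("cass FL",92,228,.043),("cass FR",226,222,.043),("nose fr",157,213,.043),
 ("barfrontL",57,161,.05),("barfrontR",256,157,.05),("barrearL",57,137,.05),("barrearR",254,133,.05),
 ("wallRearLin",100,548,.036),("wallRearRin",238,545,.036),("wallL at bar",90,165,.036),("wallR at bar",222,165,.036),
 ("rib FL",110,348,.053),("ribRL",112,365,.053),("ribRR",212,362,.053),("base RL",48,578,.01),("base RR",290,572,.01),("stopFaceL",85,60,.039),("stopFaceR",220,57,.039)]:
    print(n,(toworld("top",f(x,y),z)*1000).round(1))
E
```

```text
cass RL [498.   94.2  43. ]
cass RR [501.8  22.6  43. ]
cass FL [624.7  99.1  43. ]
cass FR [629.5  29.   43. ]
nose fr [633.4  65.3  43. ]
barfrontL [658.4 118.   50. ]
barfrontR [663.   14.3  50. ]
barrearL [671.1 118.4  50. ]
barrearR [675.6  15.6  50. ]
wallRearLin [457.6  90.8  36. ]
wallRearRin [460.9  18.9  36. ]
wallL at bar [659.4 101.4  36. ]
wallR at bar [661.   31.6  36. ]
rib FL [560.9  87.8  53. ]
ribRL [552.1  86.5  53. ]
ribRR [554.9  34.9  53. ]
base RL [440.6 119.1  10. ]
base RR [446.9 -10.2  10. ]
stopFaceL [714.9 105.4  39. ]
stopFaceR [718.2  34.   39. ]
```

The enlarged view gives these estimates:

| Quantity | Estimate |
|---|---|
| Dock yaw | ≈0.053 rad |
| `bar_front` x | ≈0.661 |
| Centre line y at bar | ≈0.066 |
| Cassette nose x | ≈0.630 |
| Rib rear face x | ≈0.554 |

Next I'll move above the thumb pad with the fingers shut.

>>> send_rows(moves="0 0 -2 0; 0 0 -4 0; 2 2 -4 0; 5 5 -4 -1; 8 8 -4 -3; 11 11 -4 -4; 14 14 -4 -6; 17.5 17 -4 -7; 21 20 -4 -9; 24 23 -4 -10; 27 26 -4 -11; 30 29 -4 -12; 33 32 -4 -13; 36 35 -4 -14; 39 38 -4 -16; 42 41 -4 -17; 45 43.5 -4 -18; 47.5 45.5 -4 -19; 49 46.5 -4 -19.2; 49.5 46.9 -4 -19.2", gripper=0)

```text
time: 2.1
tcp_pos: [0.5334, 0.0581, 0.2817]
orientation: [3.141, 0.001, 0.05]
wrist_force: [-0.2, 0.0, -0.2]
gripper_width: -0.0
finger_force: 0.0
```

>>> send_rows(moves="0 -0.1 2 -0.2; 0 -0.1 5 -0.2; 0 -0.1 8 -0.2; 0 -0.1 11 -0.2; 0 -0.1 14 -0.2; 0 -0.1 17 -0.2; 0 -0.1 19 -0.2; 0 -0.1 20.5 -0.2; 0 -0.1 20.5 -0.2; 0 -0.1 20.5 -0.2")

```text
time: 3.1
tcp_pos: [0.5327, 0.061, 0.0776]
orientation: [3.141, 0.0, 0.056]
wrist_force: [0.1, 0.6, 0.5]
gripper_width: -0.0001
finger_force: 0.0
```

Run:
```python
from h import *
a=optics.snapshot("side")[200:310,240:440]; b=optics.snapshot("top")[135:295,270:420]
a=cv2.resize(a,None,fx=4,fy=4,interpolation=cv2.INTER_CUBIC); cv2.imwrite("pics/side1.png",a); print(get_obs()["tcp_pos"])
```

```text
[0.53334697 0.06115578 0.07835159]
```

View pics/side1.png

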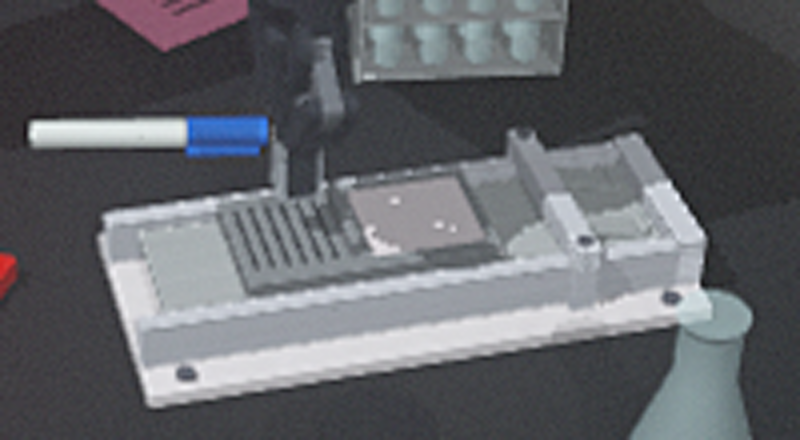

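The fingertips hover over the pad ridges (about (305,195) in the crop), just behind the rib at (335,205). Now I'll descend and press.

>>> send_rows(moves="0 0.2 0.7 0; 0 0.2 1.4 0; 0 0.2 2 0; 0 0.2 2.4 0; 0 0.2 2.7 0; 0 0.2 3 0; 0 0.2 3 0; 0 0.2 3 0")

```text
time: 4.0
tcp_pos: [0.5326, 0.0585, 0.0474]
orientation: [3.141, 0.001, 0.056]
wrist_force: [-2.9, -1.5, 5.8]
gripper_width: -0.0001
finger_force: 2.8
```

>>> send_rows(moves="0 0 0.2 0; 0 0 0.4 0; 0 0 0.55 0; 0 0 0.55 0; 0 0 0.55 0")

```text
time: 4.5
tcp_pos: [0.5326, 0.0585, 0.0422]
orientation: [3.141, 0.0, 0.056]
wrist_force: [-4.1, -0.4, 7.9]
gripper_width: 0.0004
finger_force: 4.0
```

>>> send_rows(moves="0.3 0 0.1 0; 0.6 0 0.1 0; 0.9 0 0.1 0; 1.2 0 0.1 0; 1.5 0 0.1 0; 1.8 0 0.1 0; 2.1 0 0.1 0; 2.4 0 0.1 0; 2.7 0 0.1 0; 3 0 0.1 0; 3.3 0 0.1 0; 3.6 0 0.1 0; 3.6 0 0.1 0")

```text
time: 5.8
tcp_pos: [0.5683, 0.0603, 0.0411]
orientation: [3.141, 0.001, 0.056]
wrist_force: [-4.5, -1.1, 9.0]
gripper_width: 0.0001
finger_force: 4.2
```

Run:
```python
from h import *
o=get_obs();print(o["tcp_pos"],o["wrist_force"])
a=optics.snapshot("side")[200:310,240:440]
cv2.imwrite("pics/side2.png",cv2.resize(a,None,fx=4,fy=4,interpolation=cv2.INTER_CUBIC))
```

```text
[0.56834009 0.06031343 0.04108335] [-4.52749463 -1.08323757  8.99427843]
```

View pics/side2.png

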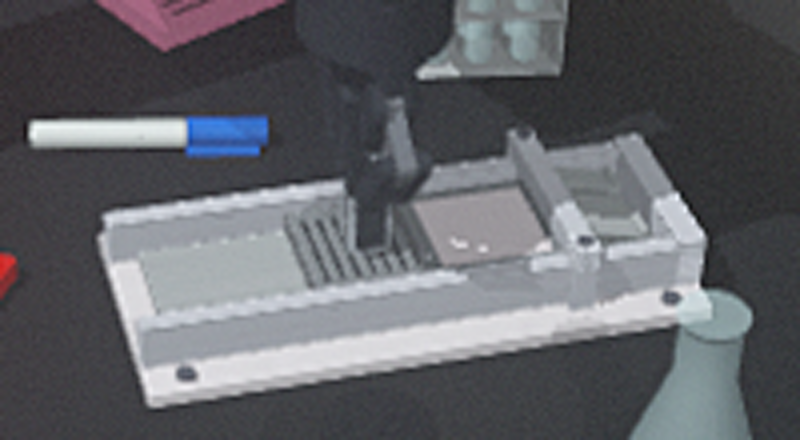

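The cassette is pressed down, straight and level, with its nose now at the bar. I'll keep pressing and sliding.

>>> send_rows(moves="0.3 0 0 0; 0.6 0 0 0; 0.9 0 0 0; 1.2 0 0 0; 1.5 0 0 0; 1.8 0 0 0; 2.1 0 0 0; 2.4 0 0 0; 2.7 0 0 0; 3 0 0 0; 3.3 0 0 0; 3.6 0 0 0; 3.9 0 0 0; 4.2 0 0 0; 4.2 0 0 0")

```text
time: 7.35
tcp_pos: [0.6103, 0.0627, 0.0412]
orientation: [3.141, 0.001, 0.056]
wrist_force: [-4.0, -0.6, 7.7]
gripper_width: -0.0001
finger_force: 4.2
```

>>> send_rows(moves="0.2 0 0 0; 0.4 0 0 0; 0.6 0 0 0; 0.8 0 0 0; 1 0 0 0; 1 0 0 0")

```text
time: 7.95
tcp_pos: [0.62, 0.0632, 0.0411]
orientation: [3.141, 0.002, 0.056]
wrist_force: [-5.2, -0.6, 7.6]
gripper_width: -0.0
finger_force: 3.9
```

Run:
```python
from h import *
o=get_obs();print(o["tcp_pos"],o["wrist_force"])
a=optics.snapshot("side")[200:310,240:440]
cv2.imwrite("pics/side3.png",cv2.resize(a,None,fx=4,fy=4,interpolation=cv2.INTER_CUBIC))
```

```text
[0.61998242 0.06318224 0.04107217] [-5.22116351 -0.60752565  7.64956222]
```

View pics/side3.png

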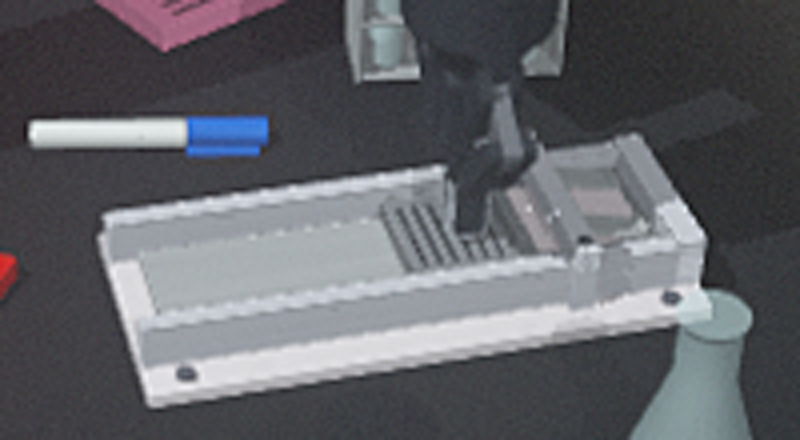

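The nose is past the leaf and close to the stop. I'll continue in small steps until the push force rises.

>>> send_rows(moves="0.2 0 0 0; 0.4 0 0 0; 0.6 0 0 0; 0.8 0 0 0; 0.8 0 0 0")

```text
time: 8.5
tcp_pos: [0.6279, 0.0636, 0.0411]
orientation: [3.141, 0.002, 0.056]
wrist_force: [-4.7, -1.0, 8.9]
gripper_width: 0.0004
finger_force: 3.9
```

>>> send_rows(moves="0.2 0 0 0; 0.4 0 0 0; 0.5 0 0 0; 0.5 0 0 0")

```text
time: 8.9
tcp_pos: [0.6322, 0.0639, 0.041]
orientation: [3.141, 0.003, 0.056]
wrist_force: [-7.0, 0.4, 9.5]
gripper_width: -0.0002
finger_force: 5.2
```

>>> send_rows(moves="0.2 0 0 0; 0.3 0 0 0; 0.3 0 0 0; 0.3 0 0 0")

```text
time: 9.3
tcp_pos: [0.6324, 0.0638, 0.0403]
orientation: [3.141, 0.008, 0.055]
wrist_force: [-15.7, 3.2, 12.1]
gripper_width: -0.0001
finger_force: 9.1
```

Run:
```python
from h import *
o=get_obs();print(o["tcp_pos"],o["wrist_force"])
a=optics.snapshot("side")[200:310,240:440]
cv2.imwrite("pics/side4.png",cv2.resize(a,None,fx=4,fy=4,interpolation=cv2.INTER_CUBIC))
```

```text
[0.63241822 0.06377404 0.04032101] [-15.67237957   3.22402586  12.13635029]
```

View pics/side4.png

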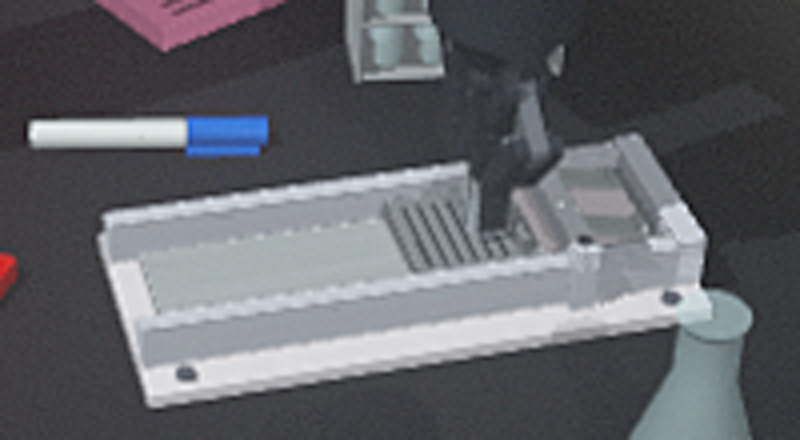

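The push force rose sharply (15.7 N) at TCP x=0.632, which matches the predicted home position. The cassette's rear edge has also stopped moving. I'll relax the push and lift straight off.

>>> send_rows(moves="-0.2 0 0 0; -0.25 0 -0.2 0; -0.25 0 -0.5 0; -0.25 0 -1 0; -0.25 0 -2 0; -0.25 0 -4 0; -0.25 0 -7 0; -3 0 -10 0; -7 0 -13 0; -10 0 -15 0; -13 0 -17 0; -16 0 -18 0; -16 0 -18 0; -16 0 -18 0")

```text
time: 10.75
tcp_pos: [0.478, 0.0561, 0.2229]
orientation: [-3.14, -0.005, 0.057]
wrist_force: [-0.1, 0.1, 0.4]
gripper_width: -0.0003
finger_force: 0.0
```

Run:
```python
from h import *
o=get_obs();print(o["time"],o["tcp_pos"],o["wrist_force"])
a=optics.snapshot("top")[135:295,280:370]; a=cv2.resize(a,None,fx=3.75,fy=3.75,interpolation=cv2.INTER_CUBIC)
b=optics.snapshot("side")[225:305,255:425]; b=cv2.resize(b,None,fx=2.6,fy=2.6,interpolation=cv2.INTER_CUBIC)
b=cv2.copyMakeBorder(b,0,600-b.shape[0],0,0,0)
cv2.imwrite("pics/end.png",cv2.hconcat([a,b]))
```

```text
10.75 [0.47795006 0.05608351 0.22288933] [-0.11184353  0.12285586  0.4037982 ]
```

View pics/end.png

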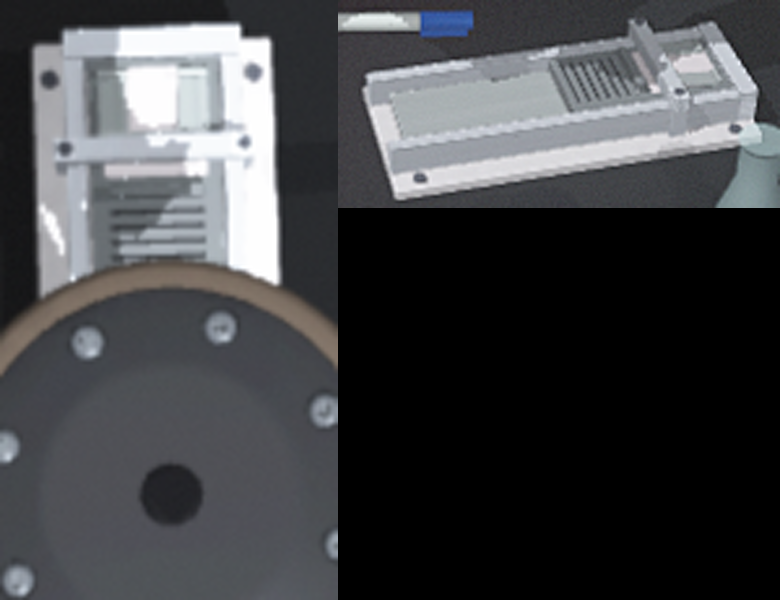

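```bash
python3 - <<'E'
from h import *
g=lambda x,y:(255+(x-338+.5)/2.6-.5,225+(y+.5)/2.6-.5)
f=lambda x,y:(280+(x+.5)/3.75-.5,135+(y+.5)/3.75-.5)
for p in[(572,111),(551,60)]: print("rear now",toworld("side",g(*p),.035))
for p in[(458,126),(441,72)]: print("rear start",toworld("side",g(*p),.043))
for r in(178,182,192): print("rib?",r,toworld("top",f(160,r),.045))
E
python3 - <<'E'
import cv2
a=cv2.imread("pics/end.png")[100:300,60:250]
b=cv2.imread("pics/end.png")[0:130,500:780]
a=cv2.resize(a,None,fx=2.1,fy=2.1);b=cv2.resize(b,None,fx=1.4,fy=1.4);b=cv2.copyMakeBorder(b,0,a.shape[0]-b.shape[0],0,0,0)
cv2.imwrite("pics/end2.png",cv2.hconcat([a,b]))
E
```

```text
rear now [0.59081393 0.0299526  0.035     ]
rear now [0.58976434 0.09615359 0.035     ]
rear start [0.50043005 0.01757087 0.043     ]
rear start [0.4992028  0.08515952 0.043     ]
rib? 178 [0.65161992 0.06413035 0.045     ]
rib? 182 [0.64950333 0.06407963 0.045     ]
rib? 192 [0.64421473 0.06395291 0.045     ]
```

View pics/end2.png

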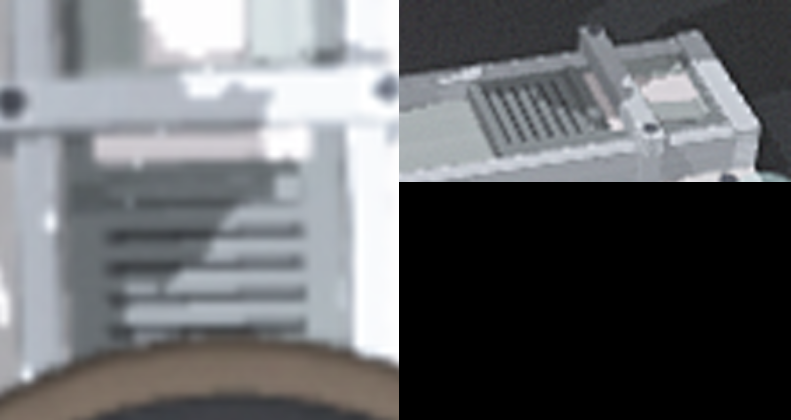

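The measured travel is about 90 mm, with the rear edge at x≈0.590 where 0.588 was expected for home. The rib sits just before the bar, and the cassette is straight and held down. I'm handing in the job.

```bash
python3 -c "
from plant import ctrl
print(ctrl.sign_off())"
```

```text
the job is handed in; nothing more can be done
None
```

The cassette was pressed down, slid under the bar and leaf spring to the end stop, and released there; by camera measurement it is fully home, and the job is handed in with no verdict returned.

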